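# Open the sprung clamshell test fixture

## Task

Open the clamshell test fixture so that the little circuit board in it can be taken out next: press down the blue release tab at its front until the sprung lid pops up by itself, then gently push the lid on over until it leans back against its stop and stays open. Do all of it with light pushes of the fingers and grip or lift nothing: the fixture stays standing where it is, the board stays untouched in its nest, and the things lying around stay where they are. Finish clear of everything.

Things in the scene. Friction and masses are not known exactly. Their poses are not given: they have to be found in the camera images.
- fixture: clamshell test fixture: dark grey block on an aluminium base plate, 108 x 92 mm and 34 mm high (rim), with a hinged aluminium-framed lid with a clear window on it (top of the closed lid at 44 mm), weighs about 1 kg and stands loose on four rubber feet. Origin: centre of its underside, on the bench; its x axis points from the front (the side with the blue tab) to the rear (the hinge side), y to its left seen from the front, z up
- tab_top (a point): the spot to press: on the top face of the blue tab, a ridged plate 30 mm wide that juts forward from the fixture's front, level, 26 mm above the bench. This point is 83 mm ahead (-x) of the fixture's origin, 25 mm ahead of the tab's pivot and 21.5 mm ahead of the upright blue hook plate behind it (top 49 mm above the bench), which leans up to 9 mm forward while the tab is down; the tab's front edge is 11 mm further out. Moves with the tab
- latch (a joint): the blue tab with its hook, in rad: 0 at rest, grows as the tab is pressed down; the hook lets the lid go at about 0.17 (tab point 4.5 mm down, about 2.6 N), hard stop at 0.28 (7 mm down, about 3.5 N); it springs back when let go
- lid (a joint): hinge angle of the lid, in rad: 0 shut, grows as it opens up and to the rear, 1.92 (110 degrees) is its stop, fully open. Let go by the hook, a spring lifts it in under a second to about 0.95 and no further; from there it must be pushed (under 0.5 N at the front edge). Left between 0.95 and upright it sinks back to 0.95; past about 1.65 its weight takes it slowly back onto its stop, where it stays
- lid_lip (a point): middle of the lid's front lower edge: the foremost lower edge of a 24 mm wide, 4 mm thick steel lip there, 97.5 mm from the hinge axis and, with the lid shut, 2 mm lower than the axis and 34 mm above the bench. Behind the lip the lid is a frame 80 mm wide and 10 mm thick. Moves with the lid
- lid_hinge (a point): middle of the lid's hinge axis, which runs along the fixture's y axis: 44 mm behind (+x) the fixture's origin, 36 mm above the bench
- board: small green circuit board with a steel shield can, 46 x 38 mm and 5 mm high, lying loose in the pale nest under the lid. Origin: centre of its underside, 26 mm above the bench, 5 mm ahead (-x) of the fixture's origin; not to be touched
- loupe: black loupe standing on the bench, 37 mm across, 29 mm high; origin at the centre of its underside; a bystander
- parts_dish: round steel dish with pins, 68 mm across, 14 mm high; origin at the centre of its underside; a bystander
- cots_jar: white jar with a blue screw lid, 60 mm across, 66 mm high; origin at the centre of its underside; a bystander
- tweezers_black: black tweezers lying flat, 124 mm long along their y, 13 mm wide, 10 mm high; origin at their middle on the bench; a bystander
- flux_pen: white pen with a green cap lying flat, 131 mm long along its y, 14 mm thick; origin at its middle on the bench; a bystander
- driver_yellow: precision screwdriver with a yellow end, lying on the bench close beside the fixture, on its -y side, 136 mm long along its y, 10 mm thick; origin at its middle on the bench; a bystander
Things that resemble listed ones, but are neither listed nor needed, are in the scene too. What is shaped like the fixture but green is not meant.

How it is judged:
By the outcome, as a careful person would: the job done as asked, in the order asked, and still so for the second after the job is handed in, with the robot touching nothing.
It also fails if it takes over 42 s, if anything falls off the work surface, if the arm or the gripper's body presses on something with over 40 N, if the wrist force passes 120 N, or if a joint passes its speed limit or range.

## Robot

A 6-joint arm with a two-finger parallel gripper is mounted at the origin on a cart in front of the work surface, level with it; the furniture and walls round the work are solid. World frame = base frame: x ahead of the robot, y to its left, z up, the work surface at z = 0. Lengths are in m, angles in degrees, forces in N, time in s.
With the tool pointing down it reaches from about 0.4 to 0.825 m from the base axis. Payload 7 kg.
Tool frame: the origin (TCP) lies midway between the tips of the shut fingers; the grasp point (between the pads) lies 19 mm behind it; z points along the fingers, y is the direction in which the jaws open and shut (so a half turn about z gives the same grasp; the last joint's range is limited). The gripper opens to 88 mm and grips with 3 to 60 N. Pads are 19 mm wide; open, the fingers measure 130 mm over their backs; the gripper's body (78 mm by 193 mm) begins 47 mm behind the grasp point.
Start: joints at [-49.326, 20.546, 0.682, 0, -70.136, -16.507], TCP at [0.276, -0.616, 0.227] pointing down, gripper open.
Joint ranges: [-176.03, 176.03], [-82.01, 121.73], [-58.28, 71.71], [-173.87, 95.51], [-174.79, -0.11], [-173.66, 173.66]. Speed limits (degrees/s): [136.94, 136.94, 172.46, 180, 180, 180].

## Interface

Orientations are given as [roll, pitch, yaw] about the fixed x, y, z axes, in that order (R = Rz(yaw) Ry(pitch) Rx(roll)).
In Python, from plant import sensors, cams, job gives the robot as it stands.
- The arm moves only by the tool move_arm, never from a script. Its argument "commands" is a list of rows, each a list of 7 numbers: the finger opening in cm, from 0 to 8.76, then the shift along the tool's x, y, z in cm, then the turn, a rotation vector about the tool's x, y, z in rad. In form: [[hand, x, y, z, wx, wy, wz], ...]. A call has exactly 8 rows; each row is the pose to reach, as a shift and turn from the pose commanded when the call began, along the tool's axes at that moment; what a row does not reach only later rows make up. A row lasts 1/8 s, in which the tool goes at most 62.5 mm and 10.7 degrees, less where a joint would pass 70% of its speed; a pose out of reach is approached as far as the arm can. A call with a gripper value outside its range is refused whole. The fingers move at their own pace and stop on an object; the grip force is fixed at half the most. Time passes only in rows, so rows that repeat a pose let the fingers close, or fill a call up. It gives the time, the measured TCP pose, the force and the opening at its end, in the units of the state.
- sensors.get_obs(): the state, without advancing time (a new reading comes with each control period).
- cams.snapshot(name): name is "side" or "top" or "wrist"; returns a dict with "frame" (480x640x3 uint8, red, green, blue), "camera_matrix" (3x3 intrinsics, pixels), "R" (3x3) and "t" (3): a world point X has camera coordinates R X + t. Camera axes: x right, y down, z forward; pixel columns grow to the right and rows downward; lengths in m; the calibration is good to about 2 mm. A picture is of the moment at which its call begins. There is no depth.
- job.close_job(): hands the job in, once; it reports no verdict.
The state is a dict: "clock": time; "joint_pos": joint angles; "qvel": joint speeds; "tau": joint torques, N m; "tool_pos": TCP position; "orientation": TCP orientation; "force": force on the tool from outside, world axes, zero at the start; "moment": the same for the moment, N m; "opening": finger opening in m.
Only numpy, scipy, OpenCV 4.12 (cv2) and the standard library are available. Lean on these libraries where they do the work, as an engineer would, in place of code of your own. Each camera call takes 0.05 s, during which the arm holds its last target.

## Working session

There is one attempt and no reset: what is moved stays moved. The work goes in short steps, Python scripts to look and compute and a tool call to move; the robot and the scene stay as the last step left them, time stands still between calls to the robot, and variables do not carry over. Pictures are saved under pics/ and viewed, and the job is handed in when it is done.

Besides the shell and the picture viewer there is one more tool, called by a JSON object that holds its "method" and its "body", one argument or row to a line. move_arm: Moves the arm, as the interface text tells. Its arguments: {"type":"object","properties":{"commands":{"type":"array"}},"required":["commands"]}

```bash
mkdir -p pics
python3 - <<'E'
from plant import sensors,cams
import cv2
for n in("side","top","wrist"):
    s=cams.snapshot(n);cv2.imwrite(f"pics/{n}0.png",s["frame"][:,:,::-1])
    print(n,s["camera_matrix"].tolist(),s["R"].tolist(),s["t"].tolist())
print(sensors.get_obs())
E
```

```text
side [[591.9947922310172, 0.0, 325.3745330894927], [0.0, 591.9947922310172, 239.82810711199724], [0.0, 0.0, 1.0]] [[-0.994959290587269, -0.0988429536243883, -0.01691391713605834], [-0.047432260837976206, 0.6124796539442674, -0.7890620090563913], [0.0883526496822626, -0.7842823114307228, -0.6140806667458323]] [0.5432306809598673, 0.06093255472368749, 1.1833830407719017]
top [[433.59758866345, 0.0, 325.22425939460135], [0.0, 433.59758866345, 231.8276977879853], [0.0, 0.0, 1.0]] [[-0.013704298939534046, -0.9998093384261785, 0.013909672403885852], [-0.9937694173781625, 0.012080038620026478, -0.11079899706588507], [0.11060984257489577, -0.015341429618722216, -0.9937454921974792]] [0.03327821747118352, 0.5201661817526192, 0.8616249862008162]
wrist [[333.4667170359096, 0.0, 315.73793650371834], [0.0, 333.4667170359096, 238.66904848683976], [0.0, 0.0, 1.0]] [[-0.40942904200684777, 0.912341742854738, 0.000635457421448709], [0.8781817085138823, 0.3939101395433203, 0.27135159626691135], [0.24731507514301232, 0.11165727119064602, -0.962480081558712]] [0.6744760617046882, -0.03318306253518773, 0.3893851082150553]
{'clock': 0.15, 'joint_pos': array([-4.93265858e+01,  2.05805849e+01,  6.46810486e-01, -1.42732993e-02,
       -7.01353832e+01, -1.65061014e+01]), 'qvel': array([-0.05144578, -0.12453901,  0.26216045,  0.19149223,  0.04311309,
       -0.04989704]), 'tau': array([-1.28888601e-03, -5.83275962e+01,  2.93289649e+01,  7.00113416e+00,
        8.78950814e-03, -1.26580053e-04]), 'tool_pos': array([ 0.27616756, -0.61552619,  0.22586258]), 'orientation': array([ 1.79929880e+02, -6.78386093e-03, -1.55837541e+02]), 'force': array([-0.01111206,  0.31750701,  0.18187091]), 'moment': array([-0.02080854,  0.0495391 ,  0.06642388]), 'opening': 0.08753701313253621}
```

View pics/side0.png

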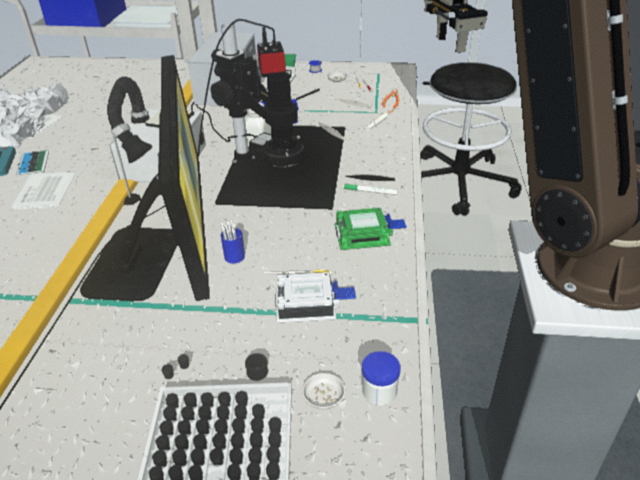

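View pics/top0.png

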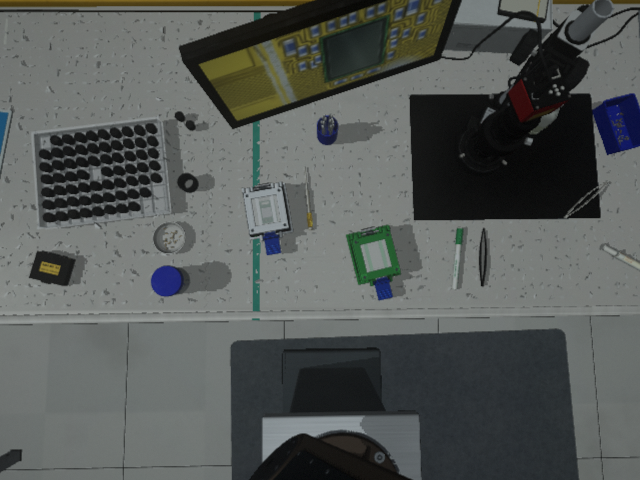

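View pics/wrist0.png

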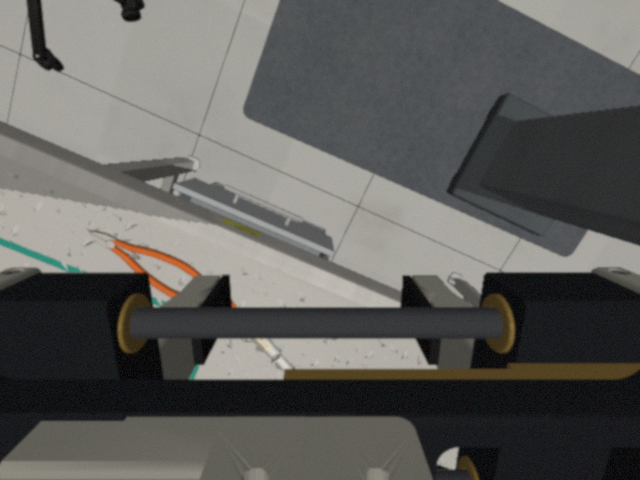

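Two look-alikes appear in the top view: the aluminium/dark fixture at about (268,212) and the green one at (375,256). The first fits, since green is excluded. I'll confirm that in an enlarged crop and measure it.

```bash
cat > h.py <<'E'
import numpy as np,cv2
from plant import sensors,cams
def ray(s,u,v):
    K=s["camera_matrix"];R=s["R"];d=R.T@np.linalg.solve(K,[u,v,1.]);return -R.T@s["t"],d
def onz(s,u,v,z):
    o,d=ray(s,u,v);return o+d*(z-o[2])/d[2]
def proj(s,X):
    c=s["R"]@np.asarray(X,float)+s["t"];p=s["camera_matrix"]@c;return p[:2]/p[2]
def crop(s,u,v,w,h,k,name):
    f=s["frame"][v:v+h,u:u+w,::-1];cv2.imwrite("pics/"+name,cv2.resize(f,None,fx=k,fy=k,interpolation=cv2.INTER_CUBIC))
E
python3 - <<'E'
from h import *
t=cams.snapshot("top");s=cams.snapshot("side")
crop(t,230,160,100,100,6,"tc.png");crop(s,260,255,110,75,7,"sc.png")
for n,c,box in(("top",t,(230,160,330,260)),("side",s,(260,255,370,330))):
    hsv=cv2.cvtColor(c["frame"],cv2.COLOR_RGB2HSV)
    m=cv2.inRange(hsv,(105,120,40),(130,255,255));M=m*0;M[box[1]:box[3],box[0]:box[2]]=m[box[1]:box[3],box[0]:box[2]]
    cs,_=cv2.findContours(M,cv2.RETR_EXTERNAL,cv2.CHAIN_APPROX_NONE)
    for k in cs:
        if cv2.contourArea(k)>15: print(n,cv2.contourArea(k),cv2.boxPoints(cv2.minAreaRect(k)).round(1).tolist())
E
```

```text
top 260.0 [[262.29998779296875, 233.60000610351562], [277.3999938964844, 231.10000610351562], [280.79998779296875, 252.0], [265.79998779296875, 254.5]]
side 213.0 [[332.0, 282.0], [354.0, 282.0], [354.0, 298.0], [332.0, 298.0]]
```

View pics/tc.png

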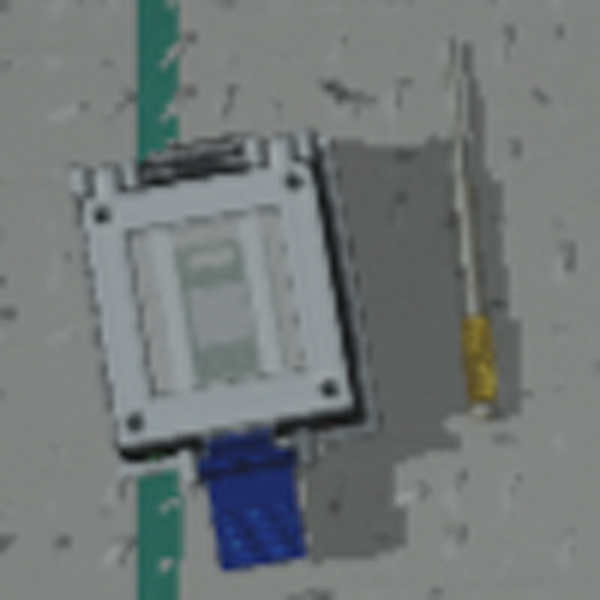

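View pics/sc.png

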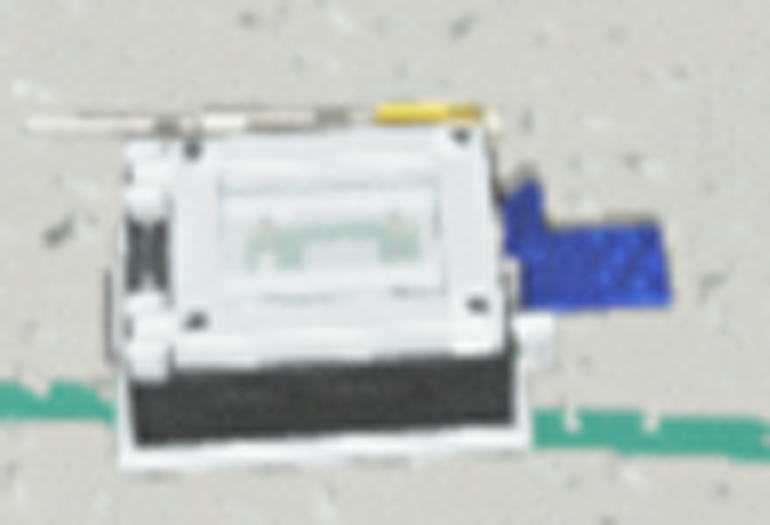

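The crops confirm the fixture: aluminium lid, blue tab at the front (top crop 222–305, 430–570), and the yellow driver to its right in the top view. Next I compute its pose.

Run:
```python
from h import *
t=cams.snapshot("top");s=cams.snapshot("side")
T=lambda x,y,z:onz(t,230+(x-2.5)/6,160+(y-2.5)/6,z)
S=lambda x,y,z:onz(s,260+(x-3)/7,255+(y-3)/7,z)
sc=[T(*p,.044) for p in((102,215),(293,182),(136,422),(330,388))]
ss=[S(*p,.044) for p in((193,318),(193,148),(478,303),(460,134))]
for nm,q in(("top",sc),("side",ss)):
    ax=(q[0]+q[1]-q[2]-q[3]); ay=(q[0]+q[2]-q[1]-q[3])
    print(nm,np.mean(q,0).round(4),"yaw",np.degrees(np.arctan2(ax[1],ax[0])),np.degrees(np.arctan2(-ay[0],ay[1])),np.linalg.norm(ax)/2,np.linalg.norm(ay)/2)
for nm,q in(("top tab",[T(222,570,.026),T(306,553,.026)]),("side tab",[S(671,305,.026),S(660,220,.026)])):
    print(nm,np.round(q,4).tolist(),np.mean(q,0).round(4))
for nm,q in (("base fl",S(530,447,.0)),("base rl",S(120,468,0.0)),("top base",T(372,428,.004)),):print(nm,q.round(4))
dr=[T(460,45,.005),T(483,412,.005)];print("driver",np.round(dr,4).tolist())
```

```text
top [0.5652 0.1472 0.044 ] yaw 9.69112174170041 9.371866495310451 0.07169912956722127 0.06571167989897048
side [0.5655 0.142  0.044 ] yaw 9.06166988411581 9.143395769352543 0.07292432519650709 0.06636776189878012
top tab [[0.4755, 0.147, 0.026], [0.481, 0.1184, 0.026]] [0.4782 0.1327 0.026 ]
side tab [[0.4751, 0.1468, 0.026], [0.48, 0.1139, 0.026]] [0.4776 0.1303 0.026 ]
base fl [0.5101 0.1763 0.    ]
base rl [0.6166 0.1928 0.    ]
top base [0.5261 0.0971 0.004 ]
driver [[0.6632, 0.0649, 0.005], [0.5312, 0.058, 0.005]]
```

```bash
cat >> h.py <<'E'
from scipy.spatial.transform import Rotation as Ro
O=np.array([.5707,.1465,0]);YAW=9.4
def W(x,y,z): return O+Ro.from_euler('z',YAW,degrees=True).apply([x,y,z])
def delta(P,rpy=(180,0,YAW-180)):
    o=sensors.get_obs();R0=Ro.from_euler('xyz',o["orientation"],degrees=True)
    R1=Ro.from_euler('xyz',rpy,degrees=True)
    print("clock",o["clock"],"tcp",o["tool_pos"].round(4),o["orientation"].round(2),"F",o["force"].round(2),"shift cm",(R0.inv().apply(P-o["tool_pos"])*100).round(2),"rot",(R0.inv()*R1).as_rotvec().round(4))
E
python3 - <<'E'
from h import *
delta(W(-.088,0,.10))
t=cams.snapshot("top");s=cams.snapshot("side")
o1,d1=ray(t,235,127);o2,d2=ray(s,203,298)
A=np.c_[d1,-d2];k=np.linalg.lstsq(A,o2-o1,rcond=None)[0];print("mon",o1+d1*k[0],o2+d2*k[1])
print("cup",onz(t,327,125,.1),onz(s,233,258,0))
E
```

```text
clock 0.35 tcp [ 0.2763 -0.6157  0.2264] [ 179.98   -0.   -155.83] F [-0.03  0.43  0.48] shift cm [-49.56  59.73  12.65] rot [ 4.000e-04 -1.000e-04  2.577e-01]
mon [0.73328107 0.20717806 0.06012206] [0.74186394 0.2075712  0.06332927]
cup [0.7212107  0.02134251 0.1       ] [0.73746976 0.01943676 0.        ]
```

{"method": "move_arm", "body": {
  "commands": [
    [0, -3, 3.75, 0, 0, 0, 0.03],
    [0, -6, 7.5, 0, 0, 0, 0.06],
    [0, -9, 11.25, 0, 0, 0, 0.1],
    [0, -12, 15, 0, 0, 0, 0.13],
    [0, -15, 18.75, 0, 0, 0, 0.16],
    [0, -18, 22.5, 0, 0, 0, 0.2],
    [0, -21, 26.25, 0, 0, 0, 0.23],
    [0, -24, 30, 0, 0, 0, 0.258]
  ]
}}

```text
clock: 1.45
tool_pos: [0.3727, -0.2424, 0.2269]
orientation: [-180.0, 0.1, -170.7]
force: [0.5, -0.5, -0.4]
opening: 0.0132
```

```bash
python3 -c "
from h import *
delta(W(-.088,0,.10))"
```

```text
clock 1.45 tcp [ 0.3727 -0.2424  0.2269] [-1.7998e+02  6.0000e-02 -1.7068e+02] F [ 0.54 -0.53 -0.36] shift cm [-17.03  35.17  12.7 ] rot [-0.0003  0.001  -0.0013]
```

{"method": "move_arm", "body": {
  "commands": [
    [0, -2.5, 5, 1, 0, 0, 0],
    [0, -5, 10, 2.5, 0, 0, 0],
    [0, -7.5, 15, 4, 0, 0, 0],
    [0, -10, 20, 5.5, 0, 0, 0],
    [0, -12.5, 25, 7.5, 0, 0, 0],
    [0, -15, 30, 9.5, 0, 0, 0],
    [0, -16.5, 34, 11.5, 0, 0, 0],
    [0, -17, 35, 12.5, 0, 0, 0]
  ]
}}

```text
clock: 2.45
tool_pos: [0.4833, 0.1313, 0.1005]
orientation: [-180.0, -0.0, -170.5]
force: [-0.3, -1.3, 1.0]
opening: 0.0004
```

```bash
python3 -c "
from h import *
delta(W(-.088,0,.035))
t=cams.snapshot('top');s=cams.snapshot('side');w=cams.snapshot('wrist')
crop(t,220,150,120,120,5,'t1.png');crop(s,240,210,150,110,5,'s1.png');cv2.imwrite('pics/w1.png',w['frame'][:,:,::-1])
print(sensors.get_obs()['opening'])
"
```

```text
clock 2.45 tcp [0.4833 0.1313 0.1005] [-1.7998e+02 -4.0000e-02 -1.7047e+02] F [-0.31 -1.27  1.02] shift cm [-0.08  0.07  6.55] rot [-0.0004 -0.0007  0.0022]
0.0004029651418719004
```

View pics/s1.png

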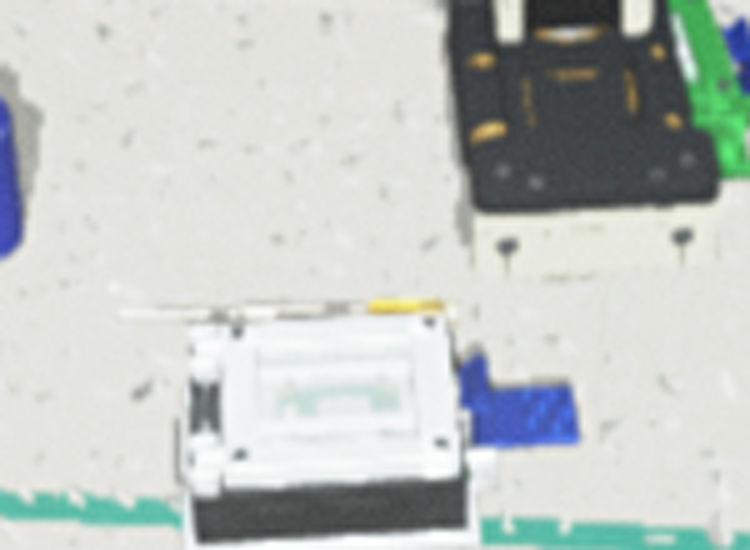

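View pics/w1.png

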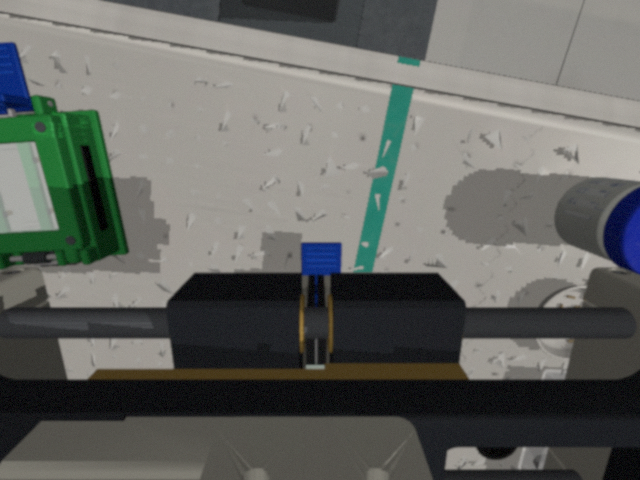

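```bash
python3 -c "
from h import *
s=cams.snapshot('side');t=cams.snapshot('top');w=cams.snapshot('wrist')
p=sensors.get_obs()['tool_pos']
for dz in (0,.019,.066,.1): print(dz,proj(s,p+[0,0,dz]),proj(t,p+[0,0,dz]),proj(w,p+[0,0,dz]))
print('tab in wrist',proj(w,W(-.094,0.015,.026)),proj(w,W(-.094,-.015,.026)))
crop(s,300,120,130,180,4,'s2.png')
"
```

```text
0 [352.15070423 259.83237227] [271.66340088 247.96763457] [316.02900504 293.5681661 ]
0.019 [352.26694874 251.60934713] [270.53202134 247.2004344 ] [316.04423107 311.36123692]
0.066 [352.5659035  230.46157286] [267.48724571 245.13574051] [316.10403368 381.24630473]
0.1 [352.79291292 214.40314313] [265.03565933 243.4732944 ] [316.19205541 484.10812776]
tab in wrist [341.47232142 242.71955958] [300.42070251 242.74339707]
```

View pics/s2.png

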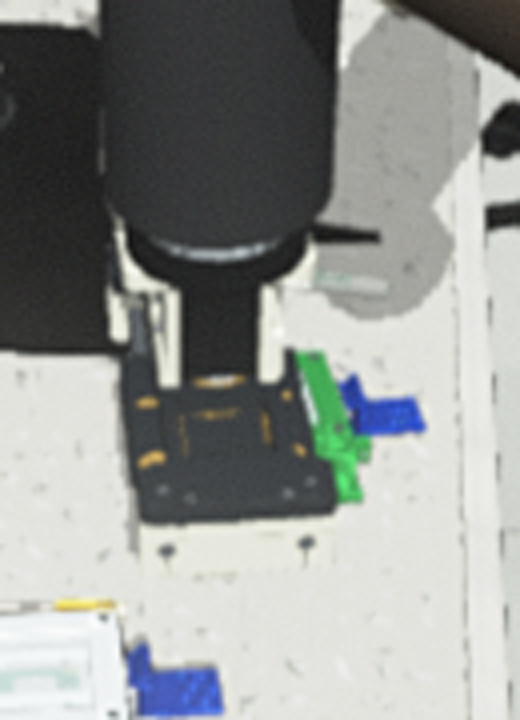

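View pics/t1.png

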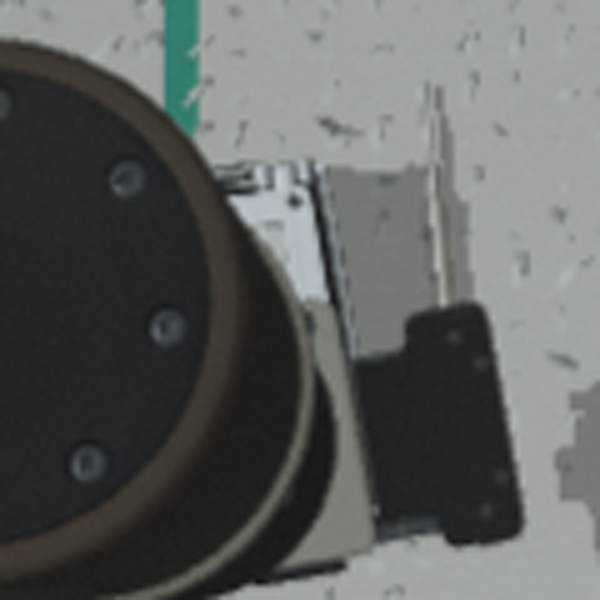

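{"method": "move_arm", "body": {
  "commands": [
    [0, 0.2, 0.1, 1, 0, 0, 0],
    [0, 0.2, 0.1, 2.5, 0, 0, 0],
    [0, 0.2, 0.1, 4, 0, 0, 0],
    [0, 0.2, 0.1, 5, 0, 0, 0],
    [0, 0.2, 0.1, 6, 0, 0, 0],
    [0, 0.2, 0.1, 6.5, 0, 0, 0],
    [0, 0.2, 0.1, 6.8, 0, 0, 0],
    [0, 0.2, 0.1, 6.8, 0, 0, 0]
  ]
}}

```text
clock: 3.75
tool_pos: [0.4811, 0.1299, 0.0336]
orientation: [180.0, 0.0, -170.6]
force: [0.2, -0.5, -0.2]
opening: 0.0001
```

```bash
python3 -c "
from h import *
delta(W(-.089,0,.0215))
s=cams.snapshot('side');crop(s,240,210,150,110,5,'s3.png')
"
```

```text
clock 3.75 tcp [0.4811 0.1299 0.0336] [ 1.8000e+02  1.0000e-02 -1.7061e+02] F [ 0.19 -0.54 -0.22] shift cm [-0.22  0.18  1.21] rot [ 0.      0.0001 -0.0002]
```

View pics/s3.png

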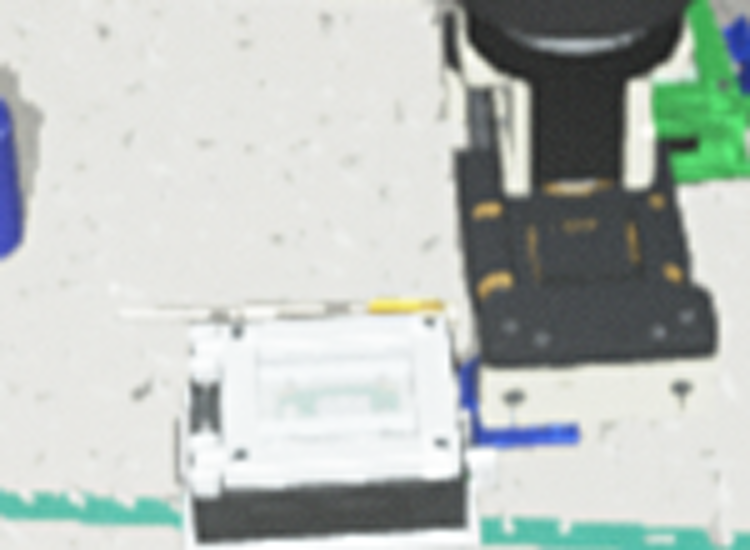

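{"method": "move_arm", "body": {
  "commands": [
    [0, -0.1, 0.1, 0.3, 0, 0, 0],
    [0, -0.2, 0.2, 0.6, 0, 0, 0],
    [0, -0.2, 0.2, 0.8, 0, 0, 0],
    [0, -0.2, 0.2, 0.9, 0, 0, 0],
    [0, -0.2, 0.2, 1.0, 0, 0, 0],
    [0, -0.2, 0.2, 1.1, 0, 0, 0],
    [0, -0.2, 0.2, 1.2, 0, 0, 0],
    [0, -0.2, 0.2, 1.2, 0, 0, 0]
  ]
}}

```text
clock: 4.8
tool_pos: [0.4822, 0.1319, 0.0214]
orientation: [-180.0, -0.0, -170.6]
force: [-4.5, 1.0, 3.4]
opening: 0.0006
```

```bash
python3 -c "
from h import *
delta(W(-.089,0,.0215))
s=cams.snapshot('side');crop(s,240,210,150,110,5,'s4.png')
"
```

```text
clock 4.8 tcp [0.4822 0.1319 0.0214] [-1.7999e+02 -4.0000e-02 -1.7062e+02] F [-4.53  1.01  3.44] shift cm [-0.06 -0.01 -0.01] rot [-0.0002 -0.0007 -0.0004]
```

View pics/s4.png

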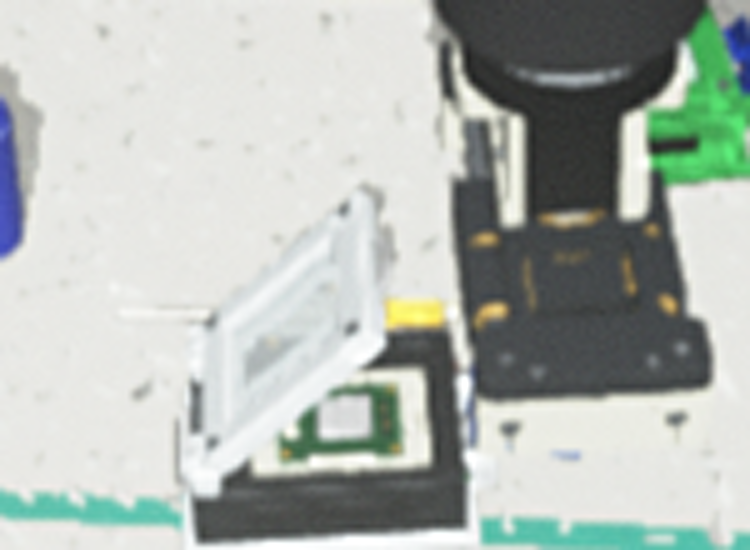

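The lid popped. There is some -x force on the tool, so I'll back off slightly and go up.

{"method": "move_arm", "body": {
  "commands": [
    [0, 0.2, 0, -0.2, 0, 0, 0],
    [0, 0.4, 0, -0.5, 0, 0, 0],
    [0, 0.6, 0, -1.0, 0, 0, 0],
    [0, 0.8, 0, -2.5, 0, 0, 0],
    [0, 0.8, 0, -5, 0, 0, 0],
    [0, 0.8, 0, -7, 0, 0, 0],
    [0, 0.8, 0, -8, 0, 0, 0],
    [0, 0.8, 0, -8, 0, 0, 0]
  ]
}}

```text
clock: 5.85
tool_pos: [0.475, 0.1311, 0.1024]
orientation: [179.9, 0.1, -170.6]
force: [1.7, 0.1, -1.0]
opening: 0.0004
```

```bash
python3 -c "
from h import *
delta(W(-.040,0,.102))
s=cams.snapshot('side');crop(s,240,210,150,110,5,'s5.png')
"
```

```text
clock 5.85 tcp [0.475  0.1311 0.1024] [ 1.7995e+02  9.0000e-02 -1.7062e+02] F [ 1.67  0.07 -1.01] shift cm [-5.69 -0.04  0.05] rot [ 0.0009  0.0016 -0.0003]
```

View pics/s5.png

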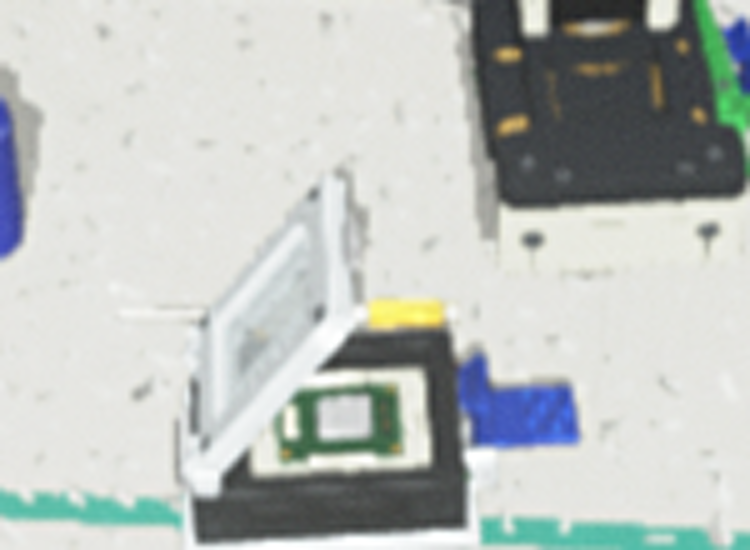

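{"method": "move_arm", "body": {
  "commands": [
    [0, -1, 0, 0, 0, 0, 0],
    [0, -2.2, 0, 0, 0, 0, 0],
    [0, -3.6, 0, 0, 0, 0, 0],
    [0, -5, 0, 0, 0, 0, 0],
    [0, -6, 0, 0, 0, 0, 0],
    [0, -6.6, 0, 0, 0, 0, 0],
    [0, -6.9, 0, 0, 0, 0, 0],
    [0, -7, 0, 0, 0, 0, 0]
  ]
}}

```text
clock: 6.9
tool_pos: [0.5437, 0.1422, 0.1016]
orientation: [180.0, -0.0, -170.6]
force: [-0.0, -0.5, -0.7]
opening: 0.0002
```

```bash
python3 -c "
from h import *
delta(W(.045,0,.102))
s=cams.snapshot('side');crop(s,240,190,150,130,5,'s6.png')
"
```

```text
clock 6.9 tcp [0.5437 0.1422 0.1016] [ 1.8000e+02 -1.0000e-02 -1.7062e+02] F [-0.05 -0.49 -0.69] shift cm [-7.23 -0.01 -0.04] rot [ 0.     -0.0001 -0.0003]
```

View pics/s6.png

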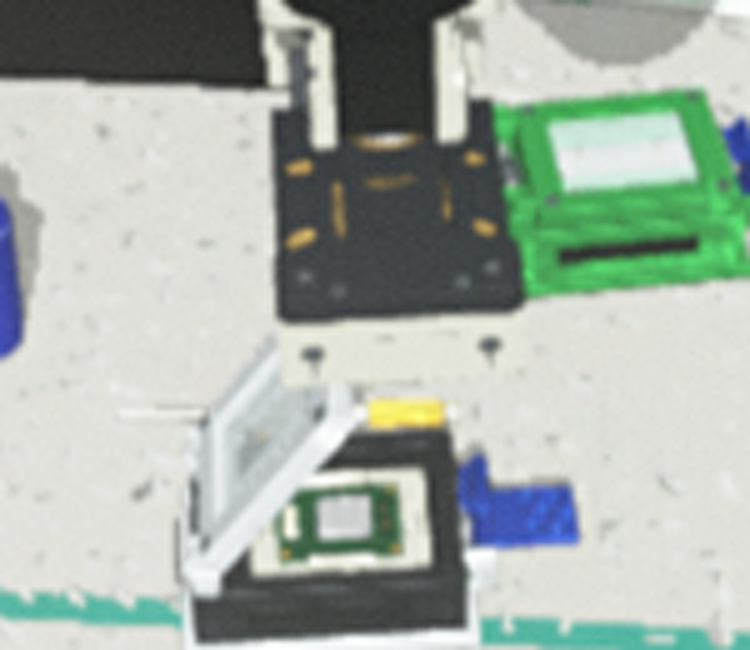

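{"method": "move_arm", "body": {
  "commands": [
    [0, -0.4, 0, 0, 0, 0, 0],
    [0, -0.8, 0, 0, 0, 0, 0],
    [0, -1.3, 0, 0, 0, 0, 0],
    [0, -1.8, 0, 0, 0, 0, 0],
    [0, -2.3, 0, 0, 0, 0, 0],
    [0, -2.8, 0, 0, 0, 0, 0],
    [0, -3.3, 0, 0, 0, 0, 0],
    [0, -3.8, 0, 0, 0, 0, 0]
  ]
}}

```text
clock: 7.95
tool_pos: [0.5817, 0.1485, 0.1016]
orientation: [180.0, 0.0, -170.6]
force: [0.5, 0.0, 0.6]
opening: -0.0
```

```bash
python3 -c "
from h import *
delta(W(.045,0,.102))
s=cams.snapshot('side');crop(s,240,190,150,130,5,'s7.png')
"
```

```text
clock 7.95 tcp [0.5817 0.1485 0.1016] [ 180.      0.   -170.62] F [0.46 0.03 0.64] shift cm [-3.38 -0.02 -0.04] rot [ 0.      0.     -0.0003]
```

View pics/s7.png

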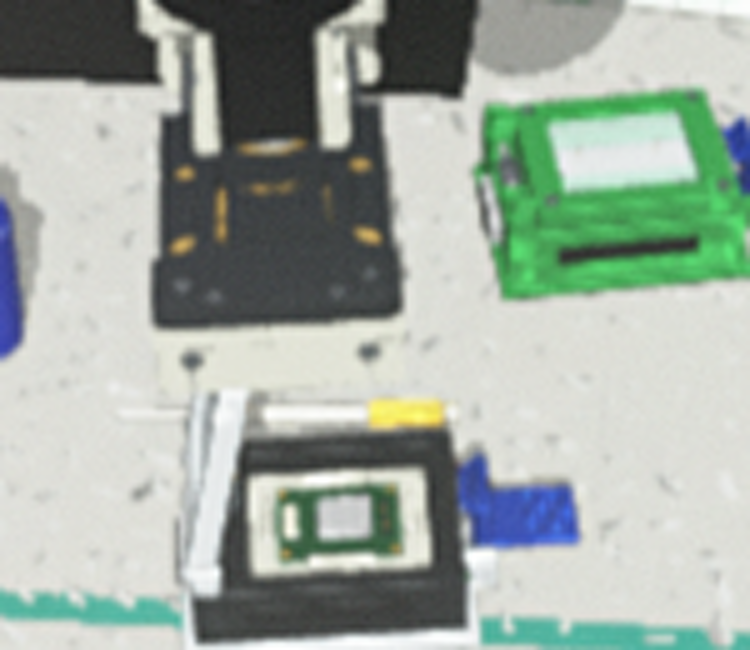

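{"method": "move_arm", "body": {
  "commands": [
    [0, -0.5, 0, 0, 0, 0, 0],
    [0, -1, 0, 0, 0, 0, 0],
    [0, -1.5, 0, 0, 0, 0, 0],
    [0, -2, 0, 0, 0, 0, 0],
    [0, -2.5, 0, 0, 0, 0, 0],
    [0, -2.9, 0, 0, 0, 0, 0],
    [0, -3.3, 0, 0, 0, 0, 0],
    [0, -3.6, 0, 0, 0, 0, 0]
  ]
}}

```text
clock: 9.0
tool_pos: [0.6171, 0.1544, 0.1015]
orientation: [180.0, 0.0, -170.6]
force: [0.3, 0.1, 0.3]
opening: 0.0005
```

```bash
python3 -c "
from h import *
delta(W(.045,0,.102))
s=cams.snapshot('side');crop(s,240,190,150,130,5,'s8.png')
"
```

```text
clock 9.0 tcp [0.6171 0.1544 0.1015] [ 180.      0.   -170.62] F [0.28 0.1  0.26] shift cm [ 0.2  -0.02 -0.05] rot [ 0.      0.     -0.0003]
```

View pics/s8.png

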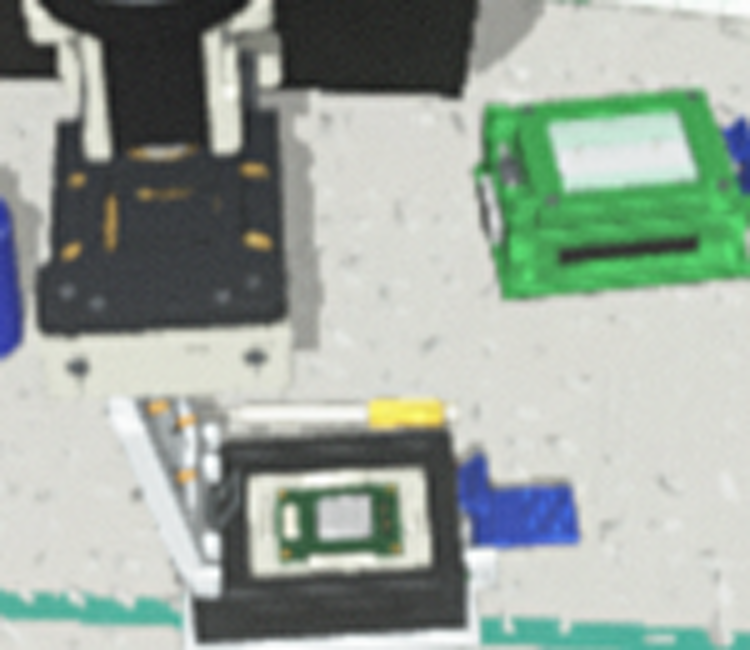

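{"method": "move_arm", "body": {
  "commands": [
    [0, 0.3, 0, 0, 0, 0, 0],
    [0, 1, 0, 0, 0, 0, 0],
    [0, 2.5, 0, 0, 0, 0, 0],
    [0, 5, 0, -1, 0, 0, 0],
    [0, 8, 0, -3, 0, 0, 0],
    [0, 11, 0, -6, 0, 0, 0],
    [0, 14, 0, -9, 0, 0, 0],
    [0, 16, 0, -11, 0, 0, 0]
  ]
}}

```text
clock: 10.05
tool_pos: [0.4571, 0.1277, 0.213]
orientation: [179.9, 0.1, -170.6]
force: [0.4, 0.3, 1.0]
opening: 0.0005
```

{"method": "move_arm", "body": {
  "commands": [
    [0, 0, -4, 0, 0, 0, 0],
    [0, 0, -9, 0, 0, 0, 0],
    [0, 0, -14, 0, 0, 0, 0],
    [0, 0, -19, 0, 0, 0, 0],
    [0, 0, -23, 0, 0, 0, 0],
    [0, 0, -25, 0, 0, 0, 0],
    [0, 0, -25, 0, 0, 0, 0],
    [0, 0, -25, 0, 0, 0, 0]
  ]
}}

```text
clock: 11.05
tool_pos: [0.4991, -0.118, 0.2116]
orientation: [180.0, 0.0, -170.6]
force: [0.2, 0.3, -0.1]
opening: 0.0005
```

```bash
python3 -c "
from h import *
delta(W(.045,0,.102))
s=cams.snapshot('side');crop(s,240,190,150,130,5,'s9.png')
t=cams.snapshot('top');crop(t,140,110,240,200,3,'t9.png')
L=lambda th:proj(s,W(.044-.0975*np.cos(th),0,.036+.0975*np.sin(th)))
for th in(1.7,1.8,1.92):print(th,(L(th)-[240,190])*5)
"
```

```text
clock 11.05 tcp [ 0.4991 -0.118   0.2116] [ 1.7999e+02  1.0000e-02 -1.7062e+02] F [ 0.24  0.29 -0.14] shift cm [-15.88  24.93  10.97] rot [ 0.0002  0.0002 -0.0003]
1.7 [147.34432052 311.7764865 ]
1.8 [120.26710741 317.11187955]
1.92 [ 88.99155374 326.21817771]
```

View pics/s9.png

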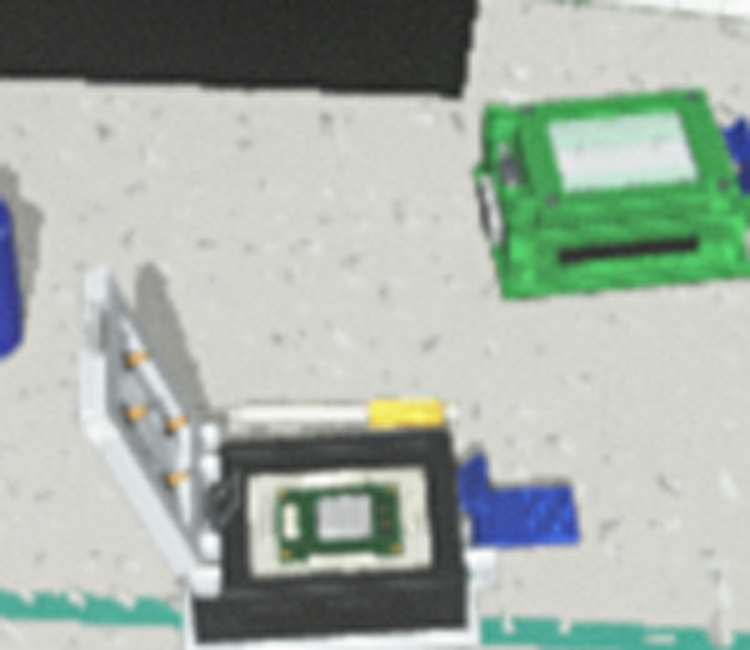

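View pics/t9.png

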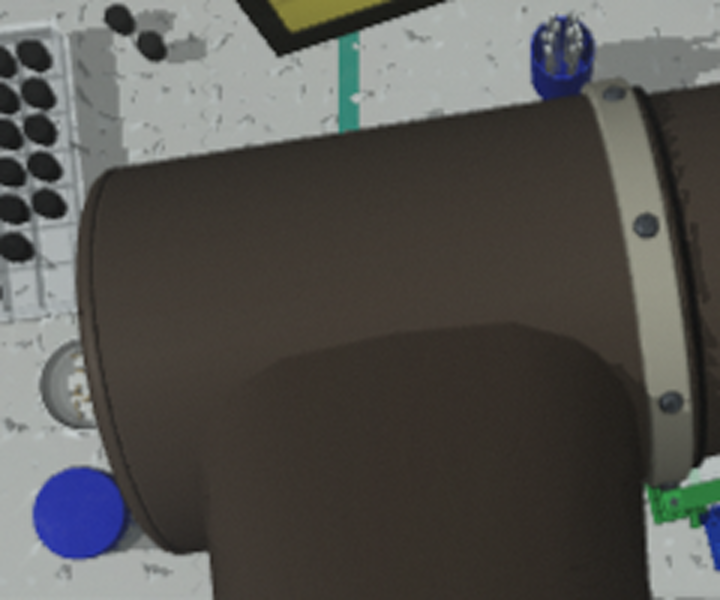

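The side crop shows the lid's lip at about (88,325), which matches the 1.92 rad stop. I'll wait a second and check it stays there.

{"method": "move_arm", "body": {
  "commands": [
    [0, 0, 0, 0, 0, 0, 0],
    [0, 0, 0, 0, 0, 0, 0],
    [0, 0, 0, 0, 0, 0, 0],
    [0, 0, 0, 0, 0, 0, 0],
    [0, 0, 0, 0, 0, 0, 0],
    [0, 0, 0, 0, 0, 0, 0],
    [0, 0, 0, 0, 0, 0, 0],
    [0, 0, 0, 0, 0, 0, 0]
  ]
}}

```text
clock: 12.15
tool_pos: [0.4997, -0.1185, 0.2116]
orientation: [-180.0, 0.0, -170.6]
force: [-0.7, -1.3, 0.2]
opening: 0.0003
```

```bash
python3 -c "
from h import *
s=cams.snapshot('side');crop(s,240,190,150,130,5,'s10.png')
a=cv2.imread('pics/s9.png').astype(int);b=cv2.imread('pics/s10.png').astype(int);print('changed px',(abs(a-b).max(2)>40).sum())
o=cv2.imread('pics/side0.png').astype(int);d=abs(o-s['frame'][:,:,::-1].astype(int)).max(2)
for n,(u,v,w,h) in dict(loupe=(240,345,35,40),dish=(300,365,48,45),jar=(355,345,50,65),pens=(340,165,62,35),fixbase=(278,300,62,22),tab=(336,284,22,16)).items(): print(n,(d[v:v+h,u:u+w]>50).sum())
from plant import job;print(job.close_job())
"
```

```text
changed px 0
loupe 0
dish 0
jar 0
pens 0
fixbase 277
tab 0
the job is handed in; nothing more can be done
None
```

The fixture is open. I pressed the blue tab with the shut fingers until the lid popped up by itself, then pushed the lid's lip back past upright. It now leans on its stop, and I handed the job in at about 12 s with the arm raised and clear.

**Last checks:**
- **Lid:** the lip sits where a lid angle of about 1.92 rad (the stop) should put it. The picture did not change over a further second.
- **Board and tab:** the board looks undisturbed in its nest, and the tab sprang back to its starting place.
- **Bystanders:** the side view shows no change from the start around the loupe, dish, jar, tweezers and pen. By eye, the screwdriver lies as it did before.

**Not fully clean:**
- **Fixture base:** this crop showed 277 changed pixels. I put that down to the opened lid, because the base edges and tab look in place, but I did not measure the fixture's pose again.
- **Sideways force:** while the tab was held down, the sensor briefly read about 4.5 N backwards on the tool. I did not find the cause. It was gone after I let go, and I saw no shift of the fixture.
- **Top view:** the arm blocked the top camera's view of the fixture at the end, so the final check rests on the side view alone.

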